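# Wedge up the fingerboard cradle under the dial gauge

### The job

Set up the fingerboard levelling jig. First slide the dial-gauge carriage along its rail by the red knob, fully home against the blue stop, so that the gauge stands over the free end of the cradle. Then push the wedge, thin end first and flat on the base board, under the middle of the cradle's yellow free edge until the cradle just lifts a few millimetres off its cork rest pads (the white line across the wedge then lies about under the edge), and finish while still gripping the wedge there, the wedge alone carrying the free end; leave the glue bottle, tape roll and screwdriver alone.

Things in the scene. Friction and masses are not known exactly. Their poses are not given: they have to be found in the camera images.
- jig: Fixed pale wooden base board on the bench, top 18 mm above its origin, x -80 to 130, y -260 to 260 mm. Cradle along y at x = 0, free end at y = -80, hinge at y = 220. Two cork pads, 12 mm high, under the free end (y -77 to -47) leave a 56 mm wide slot at x = 0; the wedge enters it moving to +y. The board from y = -260 to -80 is bare. Gauge rail along y at x = 98.
- cradle: Tilting plywood cradle, 110 wide x 300 long x 15 mm, with a dark fretted fingerboard on top (highest point 29 mm above its underside) and a yellow strip along its free edge. Origin on the hinge axis, in its underside, 30 mm above the bench; at rest its axes are parallel to the jig's and it runs to its -y. About 0.5 kg; swings freely up, falls back unless carried.
- cradle_lip (a point): Middle of the lower edge of the cradle's free end (the yellow end, where the wedge enters). At rest 30 mm above the bench, 12 mm above the base board; its height above that is the lift. Level with the jig's point x = 0, y = -80 mm.
- carriage (a joint): Position of the gauge carriage along its rail in m: 0 = far from the stop, grows towards the jig's -y, 0.160 = against the blue stop, where it can go no farther. Drags with about 2 N and stays where it is left.
- carriage_knob (a point): Centre of the top of the red round upright knob (22 mm diameter, 40 mm tall) on the gauge carriage, 108 mm above the bench. Carriage 44 x 50 mm, its top 68 mm above the bench; a thin arm reaches to the jig's -x, to a dial 95 mm from the knob, top 127 mm above the bench.
- wedge: Loose brown wedge 160 long x 32 wide mm, 0.12 kg, with a red grip block (30 long x 32 wide x 55 tall) at its thick end. Origin in the underside below the block's centre; +x points to the thin tip at x = 145. Top slopes evenly from 4 mm at the tip to 24.8 mm at x = 15. It meets the cradle with its tip about 50 mm past the free edge; at 78 mm (white line) the lift is about 4.5 mm.
- wedge_tip (a point): Middle of the wedge's thin tip, in its underside.
- wedge_line (a point): Middle of the 4 mm wide white line across the wedge's slope, 78 mm from the tip.
- glue: White glue bottle with orange cap, 56 mm diameter, 150 mm tall, standing. Origin under its centre. Bystander.
- tape: Roll of yellow tape, 96 mm outer diameter, 25 mm tall, lying flat. Origin under its centre. Bystander.
- driver: Screwdriver, 180 mm long, lying on the bench. Bystander.

How it is judged:
On the way, in this order (a step that is already met when the one before it is completed fails the run):
1. the gauge carriage is against its stop (within 5 mm) while the cradle still lies down and the wedge is not yet under it (value of joint carriage above 0.155 m and z of cradle_lip in the frame of jig below 0.0312 m and contact force between wedge and cradle below 0.1 N), for 0.2 s.
2. the wedge carries the cradle's free end clear of the rest pads (z of cradle_lip in the frame of jig above 0.0316 m and contact force between wedge and cradle above 0.3 N), for 0.2 s.
At the end, for the whole second after the job is handed in: Carriage within 5 mm of its stop; cradle's free edge 1.6 to 8 mm above rest, carried by the wedge alone (arm off the cradle); wedge flat on the board (5 mm, 4 degrees) between the pads, tip 40 mm or more under; fingers gripping the wedge; all still (all of step 2 and value of joint carriage above 0.155 m and z of cradle_lip in the frame of jig below 0.038 m and contact force between each of the arm, the fingers and cradle below 0.2 N and contact force between the fingers and wedge above 2 N and angle between wedge's own z axis and vertical below 0.07 rad and z of wedge in the frame of jig below 0.023 m and x of wedge_tip in the frame of jig between -0.028 and 0.028 m and y of wedge_tip in the frame of jig above -0.04 m and angular speed of cradle below 0.05 rad/s and linear speed of wedge below 0.01 m/s); the arm keeps its last pose, push and grip.
It fails at once if glue bottle moved or tipped (distance of glue from where it was at the start of the episode above 0.03 m or angle between glue's own z axis and vertical above 0.4 rad).
It fails at once if tape roll moved (distance of tape from where it was at the start of the episode above 0.03 m).
It fails at once if screwdriver moved (distance of driver from where it was at the start of the episode above 0.03 m).
It also fails if it takes over 53 s, if anything falls off the work surface, if the arm or the gripper's body presses on something with over 40 N, if the wrist force passes 120 N, or if a joint passes its speed limit or range.

### The arm

A 6-joint arm with a two-finger parallel gripper is mounted at the origin on the work surface. World frame = base frame: x ahead of the robot, y to its left, z up, the work surface at z = 0. Lengths are in m, angles in rad, forces in N, time in s.
With the tool pointing down it reaches from about 0.2 to 0.875 m from the base axis. Payload 3.4 kg.
Tool frame: the origin (TCP) lies between the finger pads; the fingertips stand r.nose_length ahead of it and the grasp point (between the pads) lies 11 mm behind it (r.nose_length is the distance from the TCP to the fingertips, in m); z points along the fingers, y is the line along which they close (so a half turn about z gives the same grasp; the last joint's range is limited). The gripper opens to 94 mm and grips with 3 to 60 N. Pads are 16 mm wide; open, the fingers measure 119 mm over their backs; the gripper's body (75 mm by 177 mm) begins 78 mm behind the grasp point.
Start: joints at [-1.234, 0.276, 1.505, -0, 1.361, -0.121], TCP at [0.254, -0.516, 0.213] pointing down, gripper open.
Joint ranges: [-2.89, 2.89], [-0.75, 2.08], [0.22, 2.7], [-1.18, 4.32], [0.11, 2.71], [-2.7, 2.7]. Speed limits (rad/s): [2.57, 2.57, 3.14, 3.14, 3.14, 3.14].

### API

Orientations are given as a unit quaternion [w, x, y, z].
In Python, from plant import r gives the robot as it stands. Calls block until the motion is done:
- r.move_to(position, orientation): joint-space move of the TCP to a pose.
- r.move_l(position, rot=None, vel=0.15, guard=None): straight line of the TCP; rot=None keeps the orientation; vel is the mean speed in m/s. With guard (N) it stops when the force on the tool has changed by that much, and returns True; else False.
- r.movej(angles): joint-space move.
- r.gripper_to(opening, f_grip=None): finger opening in m; f_grip is the grip in N (None keeps the last); returns when the fingers have stopped.
- r.hold(seconds).
- r.inverse_kinematics(position, orientation): joint angles nearest the present ones, or None.
- r.sense(): the state.
- r.snapshot(name): name is "scene" or "top" or "wrist"; returns (picture, depth): 420x560x3 uint8, red, green, blue; 420x560 float32, m along the optical axis (not along the pixel's ray), 0 where there is no reading.
- r.get_calibration(name): a dict with "fx", "fy", "cx", "cy" (pixels), "position" and "orientation" of the camera in the world. Camera axes: x right, y down, z forward; pixel columns grow to the right and rows downward; lengths in m; the calibration is good to about 2 mm. A picture is of the moment at which its call begins: read the wrist's pose just before it. get_calibration takes no time and is no camera call; for the wrist camera it gives the pose at the moment of the call.
A pose or a line that the arm cannot do raises r.PlanningError and nothing moves.
- r.sign_off(): hands the job in; it is judged then, once.
Trained networks look in the newest picture that a camera, given by its name, has taken for a name from the list of things; names that differ only in an ending like _2 or _b are one class to them, and where a whole thing is asked for, a point or a joint stands for the part that bears it (a point fixed in the world has none). Each returns a list of dicts, best first, with "conf" (0 to 1); they miss things now and then, are a little off and sometimes report something else, mostly with a low value. They report only what shows in the picture. A call takes as long as a camera call.
- r.spot_in(name, camera): "centre" ([column, row] in pixels, amid what is visible of it).
- r.pinpoint(name, camera): "centre" ([column, row] in pixels: a listed point, or the origin of a listed thing).
The state is a dict: "t": time; "joints": joint angles; "dq": joint speeds; "joint_efforts": joint torques, N m; "ee_pos": TCP position; "tool_rot": TCP orientation; "wrist_force": force on the tool from outside, world axes, zero at the start; "torque": the same for the moment, N m; "opening": finger opening in m; "finger_force": force on a finger pad.
Only numpy, scipy, OpenCV 4.12 (cv2) and the standard library are available. Lean on these libraries where they do the work, as an engineer would, in place of code of your own. Each camera call takes 0.05 s, during which the arm holds its last target. There are 200 camera calls.

## Working session

There is one attempt and no reset: what is moved stays moved. The work goes in short steps, each a Python script; the robot and the scene stay as the last script left them, time stands still between calls to the robot, and variables do not carry over. Pictures are saved under pics/ and viewed, at most 10 in all, crops included, and the job is handed in when it is done.

```bash
mkdir -p pics; ls; cat > h.py <<'E'
import numpy as np, cv2
from scipy.spatial.transform import Rotation as R
from plant import r
def rot(q): return R.from_quat([q[1],q[2],q[3],q[0]])
def quat(Rm):
    a=Rm.as_quat(); return [a[3],a[0],a[1],a[2]]
def ray(c,px):
    d=np.array([(px[0]-c['cx'])/c['fx'],(px[1]-c['cy'])/c['fy'],1.])
    return np.array(c['position']),rot(c['orientation']).apply(d)
def at_depth(c,px,d): p,v=ray(c,px); return p+v*d
def at_z(c,px,z): p,v=ray(c,px); return p+v*(z-p[2])/v[2]
def tri(obs):
    A=np.zeros((3,3));b=np.zeros(3)
    for c,px in obs:
        p,v=ray(c,px);v=v/np.linalg.norm(v);M=np.eye(3)-np.outer(v,v);A+=M;b+=M@p
    return np.linalg.solve(A,b)
def down(yaw): # tool z down, tool y (closing line) at angle yaw from world x
    y=np.array([np.cos(yaw),np.sin(yaw),0]);z=np.array([0,0,-1.]);x=np.cross(y,z)
    return quat(R.from_matrix(np.c_[x,y,z]))
E
cat > a.py <<'E'
from h import *
np.set_printoptions(precision=4,suppress=True)
obs={}
for cam in ['scene','top']:
    im,d=r.snapshot(cam); cv2.imwrite(f'pics/{cam}0.png',im[:,:,::-1]); np.save(f'pics/{cam}d.npy',d)
    c=r.get_calibration(cam); print(cam,c['position'],c['fx'])
    for n in ['jig','cradle','cradle_lip','carriage_knob','wedge','wedge_tip','wedge_line','glue','tape','driver']:
        q=r.pinpoint(n,cam)
        if q:
            obs.setdefault(n,[]).append((c,q[0]['centre']))
            u,v=np.round(q[0]['centre']).astype(int); dd=d[min(v,419),min(u,559)]
            print(n,np.array(q[0]['centre']),round(q[0]['conf'],2),at_depth(c,q[0]['centre'],dd))
for n,o in obs.items():
    if len(o)>1: print('tri',n,tri(o))
print(r.nose_length,r.sense()['t'],r.sense()['tool_rot'])
E
python3 a.py
```

```text
pics
plant.py
scene [1.2455 0.8261 0.984 ] 480.4948138414012
jig [344.5 264.9] 0.63 [0.5696 0.2069 0.0453]
cradle [400.2 305. ] 0.6 [0.5435 0.3872 0.0402]
cradle_lip [327.2 237.7] 0.76 [0.5396 0.0986 0.0461]
carriage_knob [328.5 253.3] 0.91 [0.5762 0.148  0.0448]
wedge [257.6 166.7] 0.9 [ 0.4812 -0.3483  0.0138]
wedge_tip [225.1 182.4] 0.86 [ 0.6166 -0.3443  0.0044]
wedge_line [238.7 170.8] 0.71 [ 0.553  -0.3582  0.0191]
glue [234.1 262.6] 0.66 [0.7945 0.0049 0.0164]
tape [199.2 191.6] 0.86 [ 0.7116 -0.3524  0.0014]
driver [281.  304.9] 0.61 [0.7755 0.2007 0.0177]
top [ 0.5267 -0.0037  1.0455] 399.16853151539624
jig [410.9 210.4] 0.68 [ 0.626  -0.3507  0.0024]
cradle [126.6 242.9] 0.61 [0.5343 0.375  0.0454]
cradle_lip [243.3 246.2] 0.96 [0.5285 0.087  0.0195]
carriage_knob [246.3 247.3] 0.75 [0.5257 0.0792 0.0208]
wedge [416.3 265.1] 0.67 [ 0.485  -0.3471  0.0454]
wedge_tip [409.9 209.9] 0.66 [ 0.6274 -0.3485  0.0012]
wedge_line [414.7 239.2] 0.78 [ 0.55   -0.354   0.0176]
glue [286.  149.6] 0.96 [ 0.7612 -0.019   0.1002]
tape [409.7 181.2] 0.84 [ 0.7043 -0.3503 -0.0012]
driver [210.6 154.8] 0.78 [0.7694 0.1793 0.0023]
tri jig [ 0.5355 -0.1216 -0.0427]
tri cradle [0.5344 0.3815 0.028 ]
tri cradle_lip [0.5282 0.0863 0.0306]
tri carriage_knob [ 0.5223  0.0869 -0.036 ]
tri wedge [ 0.4805 -0.3564  0.01  ]
tri wedge_tip [ 0.6229 -0.3421  0.0101]
tri wedge_line [ 0.5519 -0.355   0.0197]
tri glue [ 0.7853 -0.0186 -0.008 ]
tri tape [ 0.7074 -0.3534 -0.0025]
tri driver [ 0.7677  0.1833 -0.0046]
0.008 1.1 [ 0.0001  0.9739  0.2269 -0.    ]
```

View pics/top0.png

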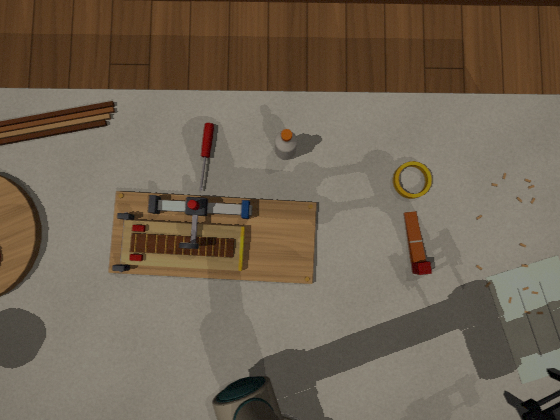

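View pics/scene0.png

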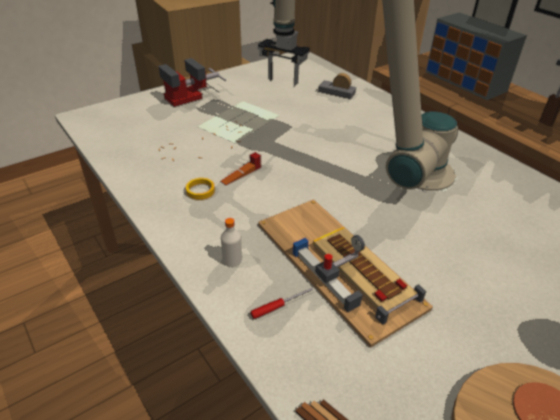

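The top view shows the jig with yaw near zero: red knob at (193,205), blue stop at (246,208), yellow free edge at (243,247). The wedge lies to the right, with its block at (423,267) and its tip at (410,211). The scene view agrees, with the wedge at (240,170) and the knob at (328,262). Next I'll take wrist views over the jig.

```bash
cat > b.py <<'E'
from h import *
np.set_printoptions(precision=4,suppress=True)
obs={}
def look(i,names):
    c=r.get_calibration('wrist'); im,d=r.snapshot('wrist'); cv2.imwrite(f'pics/w{i}.png',im[:,:,::-1]); np.save(f'pics/w{i}d.npy',d)
    for n in names:
        q=r.pinpoint(n,'wrist')
        if q and q[0]['conf']>.4:
            obs.setdefault(n,[]).append((c,q[0]['centre'])); 
            u,v=np.clip(np.round(q[0]['centre']).astype(int),0,[559,419])
            print(i,n,np.array(q[0]['centre']),round(q[0]['conf'],2),at_depth(c,q[0]['centre'],d[v,u]))
    np.save(f'pics/w{i}c.npy',c,allow_pickle=True)
W=['wedge','wedge_tip','wedge_line']; J=['cradle_lip','carriage_knob','cradle','jig']
s=r.sense()['tool_rot']
q=down(np.pi/2)
c=[(np.linalg.norm(np.array(r.inverse_kinematics([.50,-.33,.33],down(y)))-r.sense()['joints']),y) for y in (np.pi/2,-np.pi/2) if r.inverse_kinematics([.50,-.33,.33],down(y)) is not None]
print(c); y=min(c)[1]
r.move_to([.47,-.36,.33],down(y)); look(0,W)
r.move_to([.55,-.30,.33],down(y)); look(1,W)
r.move_to([.50,.10,.38],down(y)); look(2,J)
r.move_to([.58,.18,.38],down(y)); look(3,J)
for n,o in obs.items():
    if len(o)>1: print('tri',n,tri(o))
s=r.sense();print(s['t'],s['joints'],r.get_calibration('wrist')['position']-s['ee_pos'])
E
python3 b.py
```

```text
[(np.float64(2.2498196843902147), 1.5707963267948966), (np.float64(1.1946338926407456), -1.5707963267948966)]
0 wedge [282.1 165.1] 0.61 [ 0.4867 -0.3677  0.0545]
0 wedge_tip [266.7  58.7] 0.59 [ 0.6212 -0.3474  0.0042]
0 wedge_line [273.9 120.4] 0.93 [ 0.5421 -0.3569  0.0187]
1 wedge [321.6 221.1] 0.77 [ 0.4922 -0.3605  0.0525]
1 wedge_tip [313.4 123.6] 0.81 [ 0.6188 -0.3507  0.0055]
1 wedge_line [318.4 178.5] 0.73 [ 0.5443 -0.3585  0.0179]
2 cradle_lip [286.4 157.5] 0.74 [0.5216 0.0846 0.0447]
2 carriage_knob [191.2  73.4] 0.83 [0.6278 0.2004 0.1079]
2 cradle [ 83.1 145.7] 0.81 [0.5386 0.3767 0.044 ]
2 jig [234.9 149.6] 0.84 [0.5336 0.1578 0.0527]
3 cradle_lip [339.2 207.6] 0.94 [0.5265 0.0859 0.0453]
3 carriage_knob [259.5 141.6] 0.95 [0.6271 0.2009 0.1082]
3 cradle [143.3 196.9] 0.75 [0.5426 0.3778 0.0449]
tri wedge [ 0.4803 -0.3673  0.009 ]
tri wedge_tip [ 0.6185 -0.3485  0.0232]
tri wedge_line [ 0.543  -0.3579  0.0146]
tri cradle_lip [0.5206 0.0832 0.0258]
tri carriage_knob [0.6274 0.2006 0.1084]
tri cradle [0.538  0.3857 0.0264]
5.625 [ 0.1852  0.2853  1.0908 -0.0002  1.7644  1.7572] [ 0.0719 -0.0017  0.1715]
```

```bash
cat > c.py <<'E'
from h import *
np.set_printoptions(precision=4,suppress=True)
def cloud(c,d):
    v,u=np.mgrid[:420,:560]; k=np.stack([(u-c['cx'])/c['fx'],(v-c['cy'])/c['fy'],np.ones_like(d)],-1)*d[...,None]
    return rot(c['orientation']).apply(k.reshape(-1,3)).reshape(420,560,3)+c['position']
def rect(P,m,t):
    m=cv2.morphologyEx(m.astype(np.uint8),cv2.MORPH_OPEN,np.ones((3,3)))>0
    if m.sum()<20: return
    print(t,m.sum(),cv2.minAreaRect((P[m][:,:2]*1000).astype(np.float32)),P[m].mean(0))
c=r.get_calibration('top'); P=cloud(c,np.load('pics/topd.npy'))
reg=lambda P,a,b,e,f:(P[...,0]>a)&(P[...,0]<b)&(P[...,1]>e)&(P[...,1]<f)
rect(P,reg(P,.4,.7,-.15,.46)&(P[...,2]>.012)&(P[...,2]<.14),'board top')
rect(P,reg(P,.4,.7,-.15,.46)&(P[...,2]>.039)&(P[...,2]<.064)&(P[...,0]<.59),'cradle top')
for i in range(4):
    c=np.load(f'pics/w{i}c.npy',allow_pickle=True).item(); P=cloud(c,np.load(f'pics/w{i}d.npy'))
    im=cv2.imread(f'pics/w{i}.png'); h=cv2.cvtColor(im,cv2.COLOR_BGR2HSV)
    if i<2:
        rect(P,reg(P,.4,.68,-.45,-.27)&(P[...,2]>.045)&(P[...,2]<.07),f'block{i}')
        rect(P,reg(P,.4,.64,-.45,-.27)&(P[...,2]>.008)&(P[...,2]<.07)&(h[...,1]>130),f'wedge{i}')
    else:
        rect(P,reg(P,.4,.7,-.2,.5)&(P[...,2]>.012)&(P[...,2]<.14),f'board{i}')
        rect(P,reg(P,.4,.59,-.2,.5)&(P[...,2]>.039)&(P[...,2]<.064),f'cradle{i}')
        m=(h[...,0]>22)&(h[...,0]<32)&(h[...,1]>150)&(h[...,2]>90)&(P[...,2]>.038)&(P[...,2]<.05)&reg(P,.4,.62,0,.15)
        rect(P,m,f'yellow{i}')
E
python3 c.py
```

```text
board top 16556 ((569.8677368164062, 165.26608276367188), (520.603515625, 245.55738830566406), 87.29405975341797) [0.5508 0.1626 0.0332]
cradle top 5229 ((528.283203125, 244.8817901611328), (124.16075134277344, 318.93231201171875), 0.6172414422035217) [0.5284 0.2401 0.0494]
block0 581 ((478.5007629394531, -366.5956726074219), (30.276288986206055, 31.938318252563477), 6.601171493530273) [ 0.4793 -0.3664  0.055 ]
wedge0 2196 ((530.606201171875, -360.4288330078125), (133.82040405273438, 31.26432991027832), 6.919190883636475) [ 0.5288 -0.3607  0.0261]
block1 552 ((479.0185241699219, -366.5346984863281), (29.877197265625, 32.1765251159668), 7.052030086517334) [ 0.4804 -0.366   0.0546]
wedge1 2030 ((530.94580078125, -360.1410217285156), (134.04464721679688, 31.792070388793945), 6.875559329986572) [ 0.5294 -0.3603  0.0259]
board2 49519 ((571.8742065429688, 161.48052978515625), (520.0933837890625, 250.9644317626953), 87.32731628417969) [0.5578 0.1601 0.0332]
cradle2 15545 ((527.5411376953125, 242.0120391845703), (123.5866470336914, 319.0735168457031), 0.05411490425467491) [0.5303 0.237  0.0483]
yellow2 346 ((523.0086669921875, 87.49816131591797), (6.872488498687744, 107.8755874633789), 87.2133560180664) [0.5257 0.0873 0.0456]
board3 44010 ((572.4053344726562, 161.35885620117188), (520.0577392578125, 251.447998046875), 87.25784301757812) [0.5612 0.1638 0.0333]
cradle3 13849 ((527.8594360351562, 241.04385375976562), (124.19364166259766, 318.4358215332031), 0.012055310420691967) [0.5315 0.2385 0.0483]
yellow3 272 ((530.1632080078125, 87.15519714355469), (7.0350141525268555, 94.490234375), 87.28279876708984) [0.5335 0.087  0.0458]
```

View pics/w3.png

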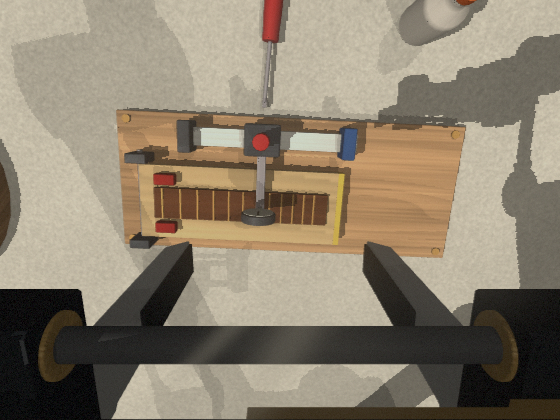

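View pics/w1.png

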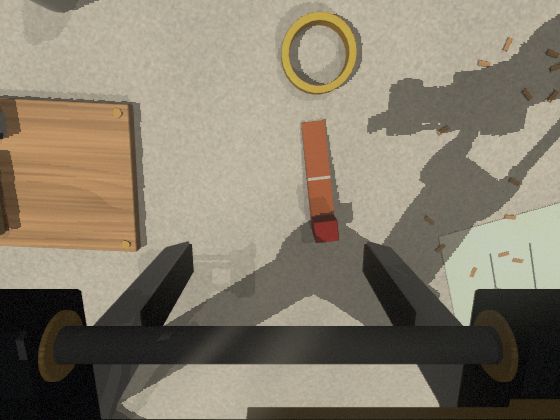

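```bash
cat >> h.py <<'E'
YAW=-.0475; ex=np.array([np.cos(YAW),np.sin(YAW),0]); ey=np.array([-np.sin(YAW),np.cos(YAW),0]); O=np.array([.5266,.163,0])
def J(x,y,z): return O+ex*x+ey*y+np.array([0,0,z])
def tojig(p): p=np.array(p)-O; return np.array([p@ex,p@ey,p[2]])
E
cat > d.py <<'E'
from h import *
np.set_printoptions(precision=4,suppress=True)
k=np.array([.6274,.2006,0]); q=down(YAW-np.pi/2)
r.gripper_to(.06,f_grip=12)
r.move_to(k+[0,0,.14],q)
print(r.move_l(k+[0,0,.083],vel=.1,guard=8))
r.gripper_to(.0,f_grip=12); s=r.sense(); print(s['opening'],s['finger_force'],tojig(s['ee_pos']),s['t'])
hit=r.move_l(k-ey*.15+[0,0,.083],vel=.06,guard=10)
s=r.sense(); print(hit,tojig(s['ee_pos']),s['wrist_force'],s['t'])
r.gripper_to(.06); r.move_l(np.array(s['ee_pos'])+[0,0,.1],vel=.2)
r.move_to(J(-.0,-.10,.36),q)
c=r.get_calibration('wrist'); im,d=r.snapshot('wrist'); cv2.imwrite('pics/w4.png',im[:,:,::-1])
p=r.pinpoint('carriage_knob','wrist'); print([ (x['conf'],tojig(at_z(c,x['centre'],.108))) for x in p], r.sense()['t'])
E
python3 d.py
```

```text
False
0.02174621726217825 12.000060975551605 [0.099  0.0427 0.0831] 8.6833
True [ 0.0989 -0.0428  0.0831] [0.2024 2.5896 1.931 ] 10.1333
[(0.85, array([ 0.0959, -0.0436,  0.108 ]))] 12.4917
```

View pics/w4.png

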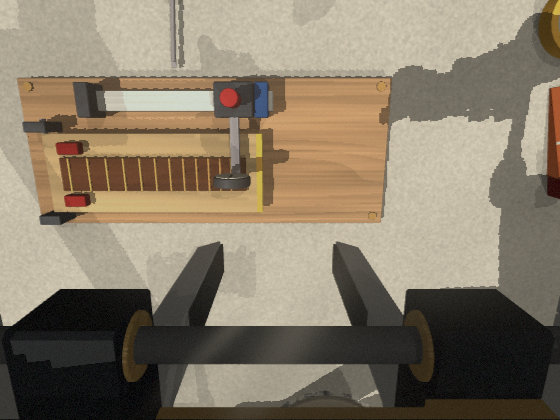

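The carriage (213–253) now sits flush against the blue stop (255–269), with the knob at (230,97) and the dial over the free end. Next is the wedge.

```bash
cat > e.py <<'E'
from h import *
np.set_printoptions(precision=4,suppress=True)
b=np.array([.4788,-.3665,0]); q=down(.12-np.pi/2)
r.gripper_to(.07,f_grip=25)
r.move_to(b+[0,0,.14],q)
print(r.move_l(b+[0,0,.024],vel=.12,guard=8))
r.gripper_to(0,f_grip=25); s=r.sense(); print(s['opening'],s['finger_force'],s['ee_pos'])
r.move_l(b+[0,0,.12],vel=.15)
# yaw the wedge to jig +y; tip 35 mm before the edge
r.move_to(J(0,-.08-.035-.145,.12),down(YAW))
obs={}
for cam in ['wrist','top','scene']:
    c=r.get_calibration(cam); im,d=r.snapshot(cam); cv2.imwrite(f'pics/{cam}5.png',im[:,:,::-1])
    for n in ['wedge_tip','wedge_line','cradle_lip']:
        p=r.pinpoint(n,cam)
        if p: print(cam,n,p[0]['centre'],p[0]['conf']); obs.setdefault(n,[]).append((c,p[0]['centre']))
for n,o in obs.items():
    if len(o)>1: print(n,tojig(tri(o)))
s=r.sense(); print(tojig(s['ee_pos']),s['opening'],s['wrist_force'],s['t'])
E
python3 e.py
```

```text
False
0.031757198257474986 24.958582520484924 [ 0.4787 -0.3664  0.0241]
wrist wedge_line [276.9, 134.4] 0.74
top wedge_line [290.1, 246.9] 0.65
top cradle_lip [245.5, 248.8] 0.82
scene wedge_tip [323.7, 215.6] 0.67
scene wedge_line [305.7, 192.7] 0.73
scene cradle_lip [326.2, 236.7] 0.59
wedge_line [ 0.0044 -0.1939  0.1185]
cradle_lip [ 0.0006 -0.0835  0.0267]
[-0.     -0.2601  0.12  ] 0.03201018853656843 [-0.5987  0.061  -0.7416] 18.9
```

View pics/wrist5.png

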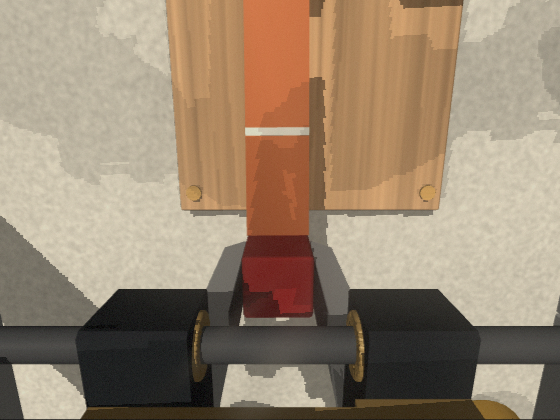

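The wedge is held straight, pointing towards the jig's +y, with its white line at (277,131). Now I'll lower it to the board and push.

```bash
cat > f.py <<'E'
from h import *
np.set_printoptions(precision=4,suppress=True)
q=down(YAW); r.gripper_to(0,f_grip=40)
r.move_l(J(0,-.25,.06),vel=.1)
hit=r.move_l(J(0,-.25,.0405),vel=.03,guard=4)
s=r.sense(); z=s['ee_pos'][2]; print(hit,tojig(s['ee_pos']),s['wrist_force'],s['opening'])
z=np.clip(z,.041,.043)
hit=r.move_l(J(0,-.147,z),vel=.03,guard=20)
r.hold(.5); s=r.sense(); print(hit,tojig(s['ee_pos']),s['wrist_force'],s['opening'],s['t'])
for cam in ['wrist','top','scene']:
    c=r.get_calibration(cam); im,d=r.snapshot(cam); cv2.imwrite(f'pics/{cam}6.png',im[:,:,::-1])
    from c import cloud
    P=cloud(c,d); h=cv2.cvtColor(im,cv2.COLOR_RGB2HSV); Q=(P-O)@np.c_[ex,ey,[0,0,1]]
    m=(h[...,0]>20)&(h[...,0]<33)&(h[...,1]>130)&(Q[...,1]>-.09)&(Q[...,1]<-.06)&(abs(Q[...,0])<.06)&(Q[...,2]>.03)&(Q[...,2]<.07)
    print(cam,m.sum(),np.median(Q[m],0) if m.any() else '')
E
sed -i 's/^c=r.get_cal/if __name__!="__main__": raise SystemExit\nc=r.get_cal/' c.py
python3 - <<'E'
s=open('c.py').read(); i=s.index('def rect'); open('c.py','w').write(s[:i])
E
python3 f.py
```

```text
True [-0.0003 -0.25    0.042 ] [-0.0668  0.1542  4.101 ] 0.031591708283616585
False [-0.     -0.1482  0.042 ] [-0.3556 -7.64    5.1978] 0.03197486318659926 24.5333
wrist 3537 [-0.0095 -0.0749  0.0495]
top 0 
scene 25 [ 0.0358 -0.0731  0.0501]
```

View pics/wrist6.png

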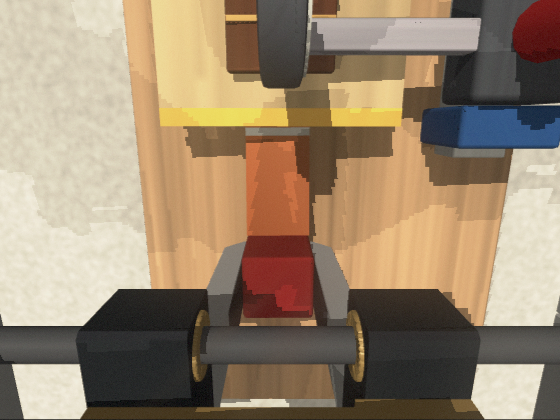

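The white line (277,131) lies right at the yellow edge. The yellow strip's top rose from about 45.7 to about 49.7 mm, a lift of about 4 mm. The carriage is still at the blue stop, and the fingers are gripping the block and clear of the cradle.

```bash
python3 -c "
from plant import r
r.hold(.3); print(r.sign_off())"
```

```text
the job is handed in; nothing more can be done
None
```

The job is handed in; no verdict came back. The carriage is against the blue stop, and the cradle's free edge is about 4 mm up on the wedge, which is flat on the board at its white line and still gripped.

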